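# Clamp a plate cam and scan its lobe with a touch probe

### The arm

A 6-joint arm with a two-finger parallel gripper is mounted at the origin on a cart in front of the work surface, level with it; the furniture and walls round the work are solid. World frame = base frame: x ahead of the robot, y to its left, z up, the work surface at z = 0. Lengths are in m, angles in rad, forces in N, time in s.
With the tool pointing down it reaches from about 0.325 to 0.75 m from the base axis. Payload 7.6 kg.
Tool frame: the origin (TCP) lies midway between the tips of the shut fingers; the grasp point (between the pads) lies 19 mm behind it; z points along the fingers, y is the line along which they close (so a half turn about z gives the same grasp; the last joint's range is limited). The gripper opens to 85 mm and grips with 20 to 120 N. Pads are 22 mm wide; open, the fingers measure 114 mm over their backs; the gripper's body (76 mm by 85 mm) begins 54 mm behind the grasp point. The pads swing forward as they close: fully open they stand 13 mm farther back than shut.
Start: joints at [-1.21, 0.052, 1.401, -0, 1.689, -0.07], TCP at [0.219, -0.477, 0.231] pointing down, gripper open.
Joint ranges: [-2.9, 2.9], [-0.91, 2.17], [0.12, 2.37], [-1.06, 4.2], [0.26, 2.73], [-2.93, 2.93]. Speed limits (rad/s): [2.57, 2.57, 3.01, 3.14, 3.14, 3.14].

### API

Orientations are given as [roll, pitch, yaw] about the fixed x, y, z axes, in that order (R = Rz(yaw) Ry(pitch) Rx(roll)).
In Python, from bench import r gives the robot as it stands.
- The arm moves only by the shell command python3 shift.py 'ROWS'. ROWS is one flat JSON list of numbers that holds 1 to 5 rows one after another, with no inner brackets; each row has 5 numbers: the opening from 0.0 (shut) to 1.0 (fully open), then dx, dy, dz in m, then a turn about the tool's z in rad; each row is the pose to reach, as a shift and turn from the pose commanded when the command began, along the tool's axes at that moment; what a row does not reach only later rows make up. A row lasts 1/8 s, in which the tool goes at most 0.0625 m and 0.188 rad, less where a joint would pass 70% of its speed; a pose out of reach is approached as far as the arm can. The fingers move at their own pace and stop on an object; the grip force is fixed at half the most. Time passes only in rows, so rows that do not move let the fingers close. It prints the time, the measured TCP pose, the force, the opening and the grip force at its end. Input that does not fit is refused with a message, and nothing moves.
- r.get_obs(): the state, without advancing time (a new reading comes with each control period).
- r.get_image(name): name is "side" or "top"; returns the picture (400x640x3 uint8, blue, green, red); there is no depth.
- r.camera_model(name): a dict with "fx", "fy", "cx", "cy" (pixels), "k1" (the pictures are not rectified: a ray, as slopes to the right and down, at radius r is drawn at 1 + k1 r^2 times it, then the intrinsics apply), "R" (3x3) and "t" (3): a world point X has camera coordinates R X + t. Camera axes: x right, y down, z forward; pixel columns grow to the right and rows downward; lengths in m; the calibration is good to about 2 mm. A picture is of the moment at which its call begins. camera_model takes no time and is no camera call.
- r.close_job(): hands the job in; it is judged then, once.
The state is a dict: "t": time; "qpos": joint angles; "qd": joint speeds; "joint_efforts": joint torques, N m; "ee_pos": TCP position; "ee_rot": TCP orientation; "contact_force": force on the tool from outside, world axes, zero at the start; "ft_torque": the same for the moment, N m; "opening": opening from 0.0 (shut) to 1.0 (fully open); "finger_force": force on a finger pad.
Only numpy, scipy, OpenCV 4.12 (cv2) and the standard library are available. Lean on these libraries where they do the work, as an engineer would, in place of code of your own. Each camera call takes 0.05 s, during which the arm holds its last target. There are 200 camera calls.

### The job

Press the red toggle-clamp handle fully down so the cam plate is locked in its fixture, then take the scanning probe from its stand and run its red ball along the edge of the cam, from the green mark round the nose to the red mark, in one unbroken pass with a light touch: never letting the ball leave the edge on the way and never pressing hard. Afterwards hang the probe upright in its stand again, with the cam still clamped where it was, and do not disturb the other things on the bench.

Things in the scene. Friction and masses are not known exactly. Their poses are not given: they have to be found in the camera images.
- fixture: Fixed dark plate 225 x 130 x 14 mm with a steel riser (top 26 mm above the table) under the cam, two dowels behind the cam (10 mm thick, top at 36 mm, at x +38, y +-39 mm), a toggle clamp at the back (bracket x 52 to 108 mm, 67 mm high). Origin: on the table under the riser's centre; x away from the robot to the clamp, z up; plate from x -100 to +125 mm. Clamp closed, nothing is over 85 mm high.
- clamp_handle (a joint): Red clamp handle: 0 rad = level, clamped; about 0.9 = open start, slanting up and back; pushed down it snaps past centre and rests at -0.05. Hinge along fixture y at fixture x +94, z +57 mm. Grip 27 to 117 mm from the hinge, 20 mm wide, 14 mm thick, upper face 66 mm above the table when closed. Push it straight down with closed fingers 45 to 55 mm behind the hinge; 3 to 8 N, over 10 N at its stop.
- clamp_arm: Steel arm of the clamp with a rubber pad 22 mm across; linked to the handle, it swings down by itself as the handle goes down. Origin: its hinge, at fixture x +62, z +60 mm. Open it points steeply up and forward; closed it lies level towards -x, the pad pressing on the cam's hub.
- cam: Loose steel plate cam, 130 x 96 x 14 mm, flat on the riser, nose towards the robot. Origin: centre of the base circle, on its underside (26 mm above the table); x away from the nose, y left, z up. Edge: base circle radius 48 mm about the origin, nose radius 20 mm about x -62 mm, two straight flanks tangent to both (outward direction there 63.2 degrees from -x). Hub on top 48 mm across, 8 mm high.
- nose_centre (a point): Centre of the nose arc (radius 20 mm), at cam x -62 mm, mid thickness (7 mm above the cam's underside).
- flank_left (a point): Left flank at its nose end, on the edge at mid thickness; x runs along the flank away from the nose (55.3 mm long), y outward from the cam, z up.
- flank_right (a point): Right flank at its base-circle end, on the edge at mid thickness; x runs along the flank towards the nose (55.3 mm long), y outward from the cam, z up.
- probe: Loose scanning probe, 146 mm long, 0.17 to 0.2 kg, upright in its stand. Heights above the origin (the centre of its free ball), z up: steel cone 14 mm across at 41 mm to 23 mm at 51 mm, collar 38 mm across from 68 to 74 mm, black handle from 74 to 141 mm, 26 mm along x, 24 mm across the flats along y. Grip it across the flats about 100 mm above the origin. Its x, y are parallel to the stand's.
- stylus: Sprung stylus of the probe: a shaft 5 mm thick with the red ball, hinged 40 mm above the ball's centre (its origin). It yields sideways by 1 mm per 0.38 N at the ball, any direction, up to 8 mm, then meets a stop. 2 to 4 mm of deflection is a good scanning pressure; over 10 N is too hard.
- ball (a point): Centre of the red ball, radius 5 mm. It runs at the cam's mid thickness: 33 mm above the table, 19 mm above the fixture plate. Between the marks the ball must stay within 3 mm of the edge and not be lifted: set it down beside the green mark, coming from above or from the side, lift it beside the red mark, and elsewhere carry it 30 mm or more above the cam.
- probe_collar (a point): Centre of the underside of the probe's collar, 68 mm above the free ball's centre.
- stand: Fixed probe stand: base 92 x 84 x 10 mm, a column at its back (x 25 to 39 mm) and a level fork. Origin: on the table below the slot's seat; x away from the robot at yaw 0, z up. The slot is 27 mm wide, along x, open towards -x, closed at x +15 mm. Its prongs (13.5 mm wide, to x -29 mm) carry the collar on their top, 92 mm above the table; lips 3 mm high at their front ends keep it in.
- stand_seat (a point): In the slot at the prongs' top, 92 mm above the table: where the centre of the collar's underside rests. The probe can be lifted straight up and let down again from above, stylus first.
- edge_0 (a point): Where the ball's centre is when it just touches the cam beside the green start mark. The green mark on the top face points outward at 100 degrees from -x, on the left.
- edge_1 (a point): Where the ball's centre is when it just touches the cam half way along the left flank.
- edge_2 (a point): Where the ball's centre is when it just touches the cam on the tip of the nose.
- edge_3 (a point): Where the ball's centre is when it just touches the cam half way along the right flank.
- edge_4 (a point): Where the ball's centre is when it just touches the cam beside the red finish mark. The red mark on the top face points outward at 100 degrees from -x, on the right. The whole pass is about 235 mm.
- microscope: Fixed stereo microscope about 0.5 m tall, left of the fixture on the table; it fills about x 0.47 to 0.88 and y 0.26 to 0.44 m of the world. The arm starts to its left: swing round in front of it.
- gauge_case: Bystander: closed navy gauge case, 116 x 190 x 36 mm.
- petri_dish: Bystander: glass dish with balls, 68 mm across, 14 mm high.
- caliper: Bystander: digital caliper lying flat, 230 mm long.
- brass_drift: Bystander: brass bar, 122 mm long, 13 mm thick.

How it is judged:
On the way, in this order (a step that is already met when the one before it is completed fails the run):
1. the clamp handle is pressed down and locked, its pad pressing on the cam's hub (value of joint clamp_handle below 0.06 rad and contact force between clamp_arm and cam above 3 N), for 0.2 s.
2. the probe's ball touches the cam's edge beside the green start mark (within 7 mm of that point), the cam still clamped (contact force between stylus and cam above 0.15 N and distance between ball and edge_0 below 0.007 m and value of joint clamp_handle below 0.06 rad), for 0.02 s.
3. the probe's ball touches the cam's edge half way along the left flank (within 7 mm of that point), the cam still clamped (contact force between stylus and cam above 0.15 N and distance between ball and edge_1 below 0.007 m and value of joint clamp_handle below 0.06 rad), for 0.02 s.
4. the probe's ball touches the cam's edge on the tip of the nose (within 7 mm of that point), the cam still clamped (contact force between stylus and cam above 0.15 N and distance between ball and edge_2 below 0.007 m and value of joint clamp_handle below 0.06 rad), for 0.02 s.
5. the probe's ball touches the cam's edge half way along the right flank (within 7 mm of that point), the cam still clamped (contact force between stylus and cam above 0.15 N and distance between ball and edge_3 below 0.007 m and value of joint clamp_handle below 0.06 rad), for 0.02 s.
6. the probe's ball touches the cam's edge beside the red finish mark (within 7 mm of that point), the cam still clamped (contact force between stylus and cam above 0.15 N and distance between ball and edge_4 below 0.007 m and value of joint clamp_handle below 0.06 rad), for 0.02 s.
At the end, for the whole second after the job is handed in: The probe hangs at rest in its stand, the collar's underside on the prongs (within 4 mm in height and 10 mm sideways of the seat) and upright within 0.12 rad; the clamp handle is below 0.06 rad with the pad pressing on the cam (over 3 N), and the cam is within 5 mm of where it lay (all of step 1 and horizontal distance between probe_collar and stand_seat below 0.01 m and z of probe_collar in the frame of stand_seat between -0.004 and 0.004 m and angle between probe's own z axis and vertical below 0.12 rad and linear speed of probe below 0.02 m/s and distance of cam from where it was at the start of the episode below 0.005 m); the robot touches nothing.
It fails at once if between the marks the ball is more than 3 mm off the edge, or lifted above it, while it is low by the cam (up to 21 mm above its top) (x of ball in the frame of cam between -0.115 and -0.008 m and y of ball in the frame of cam between -0.085 and 0.085 m and z of ball in the frame of cam between -0.02 and 0.035 m and ((horizontal distance between ball and cam above 0.056 m and horizontal distance between ball and nose_centre above 0.028 m and not (x of ball in the frame of flank_left between 0 and 0.0553 m and y of ball in the frame of flank_left between -0.03 and 0.008 m) and not (x of ball in the frame of flank_right between 0 and 0.0553 m and y of ball in the frame of flank_right between -0.03 and 0.008 m)) or z of ball in the frame of cam above 0.017 m)).
It fails at once if the probe is pressed hard on the cam (over 10 N) (contact force between probe and cam above 10 N).
It fails at once if the cam is shifted by more than 6 mm (distance of cam from where it was at the start of the episode above 0.006 m).
It fails at once if a bystander (gauge case, glass dish, caliper or brass drift) is moved by more than 20 mm (distance of any of gauge_case, petri_dish, caliper, brass_drift from where it was at the start of the episode above 0.02 m).
It also fails if it takes over 72 s, if anything falls off the work surface, if the arm or the gripper's body presses on something with over 40 N, if the wrist force passes 120 N, or if a joint passes its speed limit or range.

## Working session

There is one attempt and no reset: what is moved stays moved. The work goes in short steps, Python scripts to look and compute and a shell command to move; the robot and the scene stay as the last step left them, time stands still between calls to the robot, and variables do not carry over. Pictures are saved under pics/ and viewed, at most 10 in all, crops included, and the job is handed in when it is done.

```bash
ls; mkdir -p pics
python3 - <<'E'
from bench import r
import cv2
for n in("side","top"):
    cv2.imwrite(f"pics/{n}0.png",r.get_image(n)); m=r.camera_model(n); print(n,{k:(v.tolist() if hasattr(v,'tolist') else v) for k,v in m.items()})
print(r.get_obs())
E
```

```text
bench.py
pics
shift.py
side {'fx': 386.39773460396117, 'fy': 386.39773460396117, 'cx': 315.6684480196436, 'cy': 201.93998189311137, 'k1': -0.06048542865754329, 'R': [[0.9985440869622423, 0.05383964981178884, 0.0033163987827561268], [0.025811084233707548, -0.42291328723364985, -0.905802483664021], [-0.04736553940812642, 0.9045693138667551, -0.4236872220013308]], 't': [-0.4828693874278519, 0.02489581063156401, 1.4547928745534207]}
top {'fx': 470.0082530043432, 'fy': 470.0082530043432, 'cx': 318.259554644308, 'cy': 210.03280332253576, 'k1': -0.02724469062309948, 'R': [[0.02965707254655372, -0.999436499551656, 0.015720731913663175], [-0.987252627481955, -0.03174875610075481, -0.15596238654249633], [0.15637361535100708, -0.010894946075478935, -0.9876378853466831]], 't': [-0.12140060540331696, 0.5020505803116984, 1.4147901935869494]}
{'t': 0.1, 'qpos': array([-1.21029771e+00,  5.27584229e-02,  1.40162783e+00,  6.91085926e-06,
        1.68862178e+00, -7.02887767e-02]), 'qd': array([ 0.00183874,  0.00186124, -0.003175  , -0.00111622,  0.00092813,
        0.00054327]), 'joint_efforts': array([ 5.99431860e-04, -3.82580280e+01, -3.60986316e+01, -7.11998950e-05,
        4.75227236e-03, -1.99769545e-05]), 'ee_pos': array([ 0.2191631 , -0.4767625 ,  0.23056235]), 'ee_rot': array([-3.14018125e+00, -1.06250684e-04,  4.30788123e-01]), 'contact_force': array([-0.46809731, -1.17679888,  0.04512013]), 'ft_torque': array([-0.04852364,  0.02501102, -0.02806364]), 'finger_force': 0.0, 'opening': 0.9987754873722802}
```

View pics/side0.png

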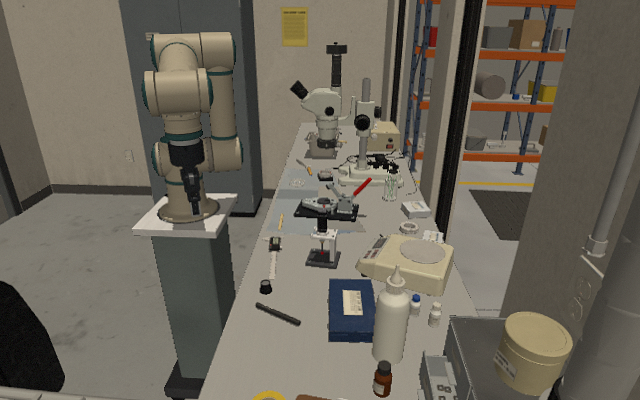

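View pics/top0.png

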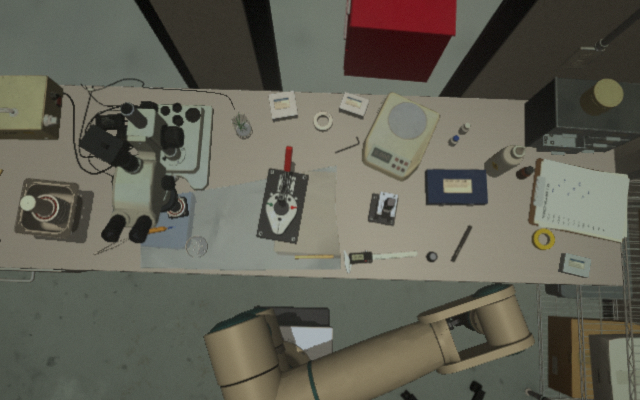

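The side view shows the fixture at about (325,210) with its red handle at (362,187), and the stand with the probe at (322,245). In the top view the fixture is at about (284,205), the red handle at (289,160) and the stand at (383,207). Next I'll enlarge both areas.

```bash
cat > h.py <<'E'
import numpy as np, cv2
from bench import r
def ray(n,uv):
    m=r.camera_model(n); R=np.array(m["R"]);t=np.array(m["t"])
    d=np.array([(uv[0]-m["cx"])/m["fx"],(uv[1]-m["cy"])/m["fy"]]); s=d.copy()
    for _ in range(10): s=d/(1+m["k1"]*(s@s))
    return -R.T@t, R.T@np.array([s[0],s[1],1.])
def onz(n,uv,z):
    c,d=ray(n,uv); return c+d*(z-c[2])/d[2]
def tri(a,b):  # side uv, top uv
    c1,d1=ray("side",a);c2,d2=ray("top",b)
    k=np.linalg.lstsq(np.c_[d1,-d2],c2-c1,rcond=None)[0]
    p,q=c1+k[0]*d1,c2+k[1]*d2; return (p+q)/2,np.linalg.norm(p-q)
def proj(n,X):
    m=r.camera_model(n); p=np.array(m["R"])@X+np.array(m["t"]); s=p[:2]/p[2]; s=s*(1+m["k1"]*(s@s))
    return np.array([m["cx"]+m["fx"]*s[0],m["cy"]+m["fy"]*s[1]])
E
python3 - <<'E'
import cv2,numpy as np
a=cv2.imread("pics/top0.png")[140:250,240:410]; b=cv2.imread("pics/side0.png")[165:275,285:385]
a=cv2.resize(a,None,fx=4.7,fy=4.7,interpolation=cv2.INTER_CUBIC);b=cv2.resize(b,None,fx=5,fy=5,interpolation=cv2.INTER_CUBIC)
cv2.imwrite("pics/topc.png",a);cv2.imwrite("pics/sidec.png",b)
E
```

```text
(no output)
```

View pics/topc.png

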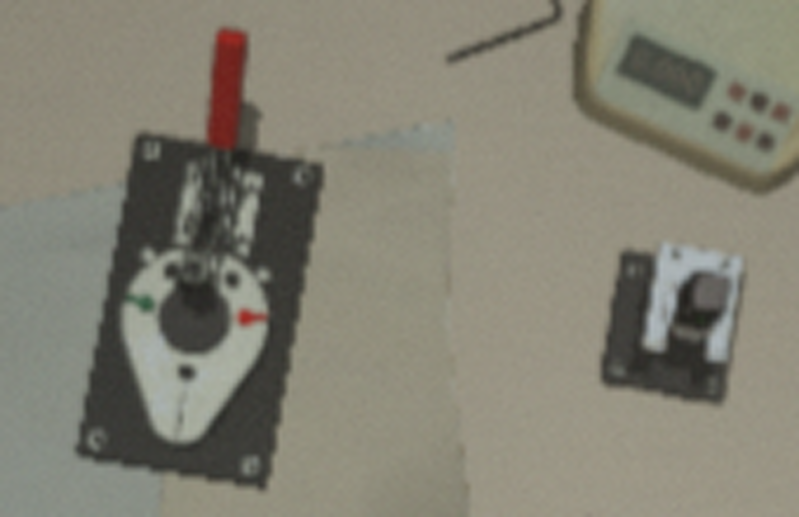

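View pics/sidec.png

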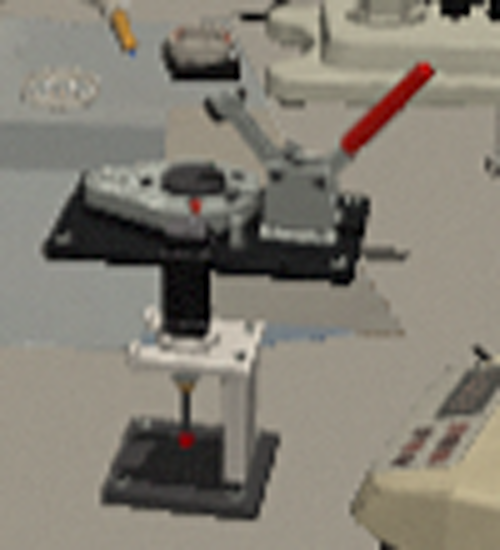

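In the top crop (4.7x, offset 240,140) the plate corners are at (140,134), (323,165), (266,487) and (79,457). The green mark is at (140,302), the red mark at (255,317), the handle's lower end at (222,145), and the top of the probe handle at (708,292), with the slot open towards the robot. In the side crop (5x, offset 285,165) the red ball is at (186,440), the white fork at about y=345 and the black probe handle's left edge at x=163.

```bash
cat > meas.py <<'E'
from h import *
top=cv2.imread("pics/top0.png");side=cv2.imread("pics/side0.png")
K=4
def up(im,x0,y0,x1,y1): return cv2.resize(im[y0:y1,x0:x1],None,fx=K,fy=K,interpolation=cv2.INTER_CUBIC)
def px(p,x0,y0): return (np.asarray(p,float)+.5)/K-.5+[x0,y0]
def big(m): 
    c=max(cv2.findContours(m,cv2.RETR_EXTERNAL,cv2.CHAIN_APPROX_NONE)[0],key=cv2.contourArea); return c.reshape(-1,2)
g=cv2.cvtColor(up(top,250,160,315,250),cv2.COLOR_BGR2GRAY)
pl=big(((g<100)*255).astype(np.uint8)) ; rect=cv2.minAreaRect(px(pl,250,160).astype(np.float32))
corn=np.array([onz("top",p,.014)[:2] for p in cv2.boxPoints(rect)]);print("plate",corn.round(4).tolist(),corn.mean(0))
e=np.roll(corn,-1,0)-corn; L=np.linalg.norm(e,axis=1);i=L.argmax();ang=np.arctan2(*e[i][::-1]);ang=(ang+np.pi/2)%np.pi-np.pi/2
fx=corn.mean(0)-.0125*np.array([np.cos(ang),np.sin(ang)]);print("fixture origin",fx,"yaw",ang,"sides",L)
# cam: white
im=up(top,262,192,302,238);g=cv2.cvtColor(im,cv2.COLOR_BGR2GRAY)
c=big(((g>125)*255).astype(np.uint8)); P=np.array([onz("top",p,.040)[:2] for p in px(c,262,192)])
u=np.array([np.cos(ang),np.sin(ang)]);v=np.array([-u[1],u[0]])
q=np.c_[(P-fx)@u,(P-fx)@v]; print("cam ext",q.min(0),q.max(0))
ls=[]
for s in(1,-1):
    x0=q[:,0].min(); f=q[(q[:,0]>x0+.018)&(q[:,0]<x0+.055)&(s*(q[:,1]-np.median(q[:,1]))>.008)]
    dx,dy,a,b=cv2.fitLine(f.astype(np.float32),cv2.DIST_HUBER,0,.01,.001).ravel(); d=np.array([dx,dy])*np.sign(dx); ls.append((d,np.array([a,b])))
    print("flank",np.degrees(np.arctan2(d[1],d[0])),len(f))
(d1,p1),(d2,p2)=ls
k=np.linalg.solve(np.c_[d1,-d2],p2-p1);ap=p1+k[0]*d1; ax=d1+d2;ax/=np.linalg.norm(ax)
o=ap+.1063*ax; print("apex",ap,"cam origin fixture",o,"yaw rel",np.arctan2(ax[1],ax[0]),"world",fx+o[0]*u+o[1]*v)
# base-circle check
th=q-o; rr=np.linalg.norm(th,axis=1); an=np.degrees(np.arctan2(th[:,1],th[:,0]))
for a0 in range(-120,121,20):
    m=abs(an-a0)<6
    if m.any(): print(a0,np.median(rr[m]).round(4),end="; ")
print()
nc=o-.062*ax;rn=np.linalg.norm(q-nc,axis=1);m=(q[:,0]<nc[0]-.008);print("nose r",np.median(rn[m]))
E
python3 meas.py
python3 - <<'E'
import sys;sys.path.insert(0,'.')
from h import *
top=cv2.imread("pics/top0.png").astype(int);side=cv2.imread("pics/side0.png").astype(int)
def red(im): return ((im[...,2]>100)&(im[...,1]<60)&(im[...,0]<70)).astype(np.uint8)
for nm,im,(x0,y0,x1,y1) in(("top",top,(270,140,300,180)),("side",side,(340,170,380,205)),("side",side,(315,245,330,260))):
    m=red(im[y0:y1,x0:x1]);ys,xs=np.nonzero(m);print(nm,len(xs),"mean",xs.mean()+x0,ys.mean()+y0,"range",xs.min()+x0,xs.max()+x0,ys.min()+y0,ys.max()+y0)
np.set_printoptions(linewidth=250)
print(cv2.cvtColor(top.astype(np.uint8),cv2.COLOR_BGR2GRAY)[188:230,364:402])
print(cv2.cvtColor(side.astype(np.uint8),cv2.COLOR_BGR2GRAY)[214:270:1,304:344])
for n in("top","side"):
  m=r.camera_model(n);print(-np.array(m["R"]).T@np.array(m["t"]))
E
```

```text
plate [[0.4183, 0.0881], [0.6809, 0.0545], [0.6608, -0.0785], [0.3992, -0.0413]] [0.5397812  0.00572247]
fixture origin [0.52738228 0.00730894] yaw -0.12726086573972517 sides [0.2646652  0.13454498 0.26422089 0.13083455]
cam ext [-0.09824094 -0.0471453 ] [0.02671454 0.04749703]
flank 28.05312 51
flank -26.055277 45
apex [-0.12143598 -0.00157342] cam origin fixture [-0.01515215  0.00027977] yaw rel 0.017434461 world [0.51238817 0.00950952]
-120 0.0481; -100 0.0467; -80 0.0362; -60 0.0457; -40 0.0449; -20 0.0391; 20 0.0419; 40 0.045; 60 0.0456; 80 0.0353; 100 0.0344; 120 0.048; 
nose r 0.02104195355299038
top 125 mean 287.552 158.04 range 285 291 147 170
side 83 mean 361.96385542168673 186.13253012048193 range 354 371 178 195
side 4 mean 321.5 252.5 range 321 322 252 253
[[144 146 147 ... 144 144 143]
 [143 143 144 ... 145 142 142]
 [145 147 145 ... 142 146 140]
 ...
 [148 151 150 ... 149 148 148]
 [150 148 151 ... 146 149 145]
 [150 149 150 ... 148 147 149]]
[[ 32  31  33 ...  28  27  25]
 [ 25  27  24 ...  29  27  23]
 [  9  13  18 ...  38  33  32]
 ...
 [148 151 152 ... 149 148 148]
 [148 149 151 ... 147 150 149]
 [147 147 149 ... 149 145 148]]
[ 0.27801528 -0.08997865  1.47750991]
[ 0.55043083 -1.2794347   0.64052923]
```

The plate mask took in the clamp, so I'll use the corners I picked by eye for the yaw and check against the pictures. Next, the probe and stand.

Run:
```python
from h import *
import sys
np.set_printoptions(linewidth=300,threshold=sys.maxsize)
# plate corners by line fit: from viewed corners
C=np.array([onz("top",(np.array(p)+.5)/4.7-.5+[240,140],.014)[:2] for p in [(140,134),(323,165),(266,487),(79,457)]])
print("corners",C.round(4).tolist())
print("sides",np.linalg.norm(np.roll(C,-1,0)-C,axis=1),"centre",C.mean(0))
d=(C[0]+C[1]-C[2]-C[3]);y=np.arctan2(d[1],d[0]);u=np.array([np.cos(y),np.sin(y)]);print("yaw",y,"orig",C.mean(0)-.0125*u)
# stand dark base corners & white fork & handle
S=np.array([onz("top",(np.array(p)+.5)/4.7-.5+[240,140],.010)[:2] for p in [(622,250),(722,403),(602,380)]])
print("stand base",S.round(4).tolist())
# fork in side view (white) front/prong top z
top=cv2.imread("pics/top0.png");side=cv2.imread("pics/side0.png")
print(cv2.cvtColor(top,cv2.COLOR_BGR2GRAY)[190:224,374:400])
print(cv2.cvtColor(side,cv2.COLOR_BGR2GRAY)[214:262,308:340])
```

```text
corners [[0.6402, 0.0539], [0.6227, -0.0711], [0.4029, -0.0405], [0.4189, 0.0842]]
sides [0.12620841 0.22199203 0.12578342 0.22337094] centre [0.52117196 0.00664104]
yaw -0.1371188795164106 orig [0.50878929 0.00834966]
stand base [[0.5714, -0.2755], [0.4691, -0.3441], [0.4821, -0.2631]]
[[144 146 144 145 145 146 145 144 146 145 142 143 145 143 144 143 142 144 143 143 144 146 143 145 144 142]
 [144 145 146 144 144 140 142 155 153 147 141 141 146 144 142 143 145 145 144 144 142 146 143 140 144 146]
 [131 144 141 143 143 137 142 169 165 148 149 157 158 156 146 137 144 145 145 143 143 143 142 144 144 141]
 [ 99 114 118 115 126 130 148 173 162 128 143 168 172 169 160 151 155 162 158 152 144 139 142 145 143 144]
 [ 69  69  75  77  88 118 159 173 163 123 132 168 176 176 175 173 174 175 169 163 150 144 154 151 140 144]
 [ 67  63  65  64  70 114 168 176 170 160 160 174 178 176 177 178 178 176 172 158 133 152 172 160 135 141]
 [ 88  74  75  63  66 113 173 178 177 176 173 176 174 174 172 173 171 173 165 140 122 152 172 161 135 142]
 [105  77  80  63  64 113 170 176 178 178 177 177 167 146 135 1
[... 8415 characters left out ...]
 63 127 129 131 133  98  79  61  63  59  40]
 [ 64  62  64  64  68  52  34  32  35  36  33  35  35  34  34  31  34  33  29  31  29  61 130 133 135 136  99  70  62  64  56  51]
 [ 58  48  46  47  46  33  37  33  33  37  36  37  36  31  35  32  40  34  31  33  26  64 132 129 132 134  90  67  60  56  50  98]
 [ 64  41  32  31  29  32  31  33  30  34  31  35  32  32  40  33  34  33  35  31  31  66 130 134 133 137  89  63  62  60  46 137]
 [ 54  38  72  40  31  33  35  33  33  31  36  35  31  30  38  31  37  31  35  35  28  67 116 135 136 146  80  63  61  60  47 147]
 [ 84  99  82  59  52  57  54  39  33  30  31  34  27  32  33  32  33  29  33  32  26  48  69  82  83 107  68  63  61  55  96 148]]
```

The probe handle's top face in the top view is centred near (390.8,201.1). In the side view its shaft is at column 321.7. Next I'll compute the probe pose, stand yaw and cam-mark direction.

Run:
```python
from h import *
top=cv2.imread("pics/top0.png");side=cv2.imread("pics/side0.png")
h=onz("top",(390.8,201.1),.165);print("handle top",h)
c,d=ray("side",(321.7,252.6))
k=(h[1]-c[1])/d[1];print("side ball at that y",c+k*d)
for rw in(240,):print("shaft", onz("side",(321.75,252.6),.024))
g=cv2.cvtColor(top,cv2.COLOR_BGR2GRAY).astype(float)
def edge(rw,c0,c1,lv):
    s=g[rw,c0:c1+1]; i=np.nonzero(np.diff(np.sign(s-lv)))[0][0]; return c0+i+(lv-s[i])/(s[i+1]-s[i])
for nm,(c0,c1),z,rows,lv in(("fork left",(374,382),.092,range(195,212),115),("baseL",(365,374),.010,range(200,220),100)):
    try:
        P=np.array([onz("top",(edge(w,c0,c1,lv),w),z)[:2] for w in rows]);dx,dy,a,b=cv2.fitLine(P.astype(np.float32),cv2.DIST_HUBER,0,.01,.001).ravel();print(nm,"yaw",np.arctan(dy/dx),"at",a,b)
    except Exception as e: print(nm,e)
for rw in (209,210,211): 
    x=[onz("top",(v,rw),.092)[1] for v in(edge(rw,374,382,115),edge(rw,380,384,115),edge(rw,388,392,115))];print("fork ys",np.round(x,4))
# collar region: prong mid slot; fork front row
# marks
t=top[192:238,262:302].astype(int);B,G,R=t[...,0],t[...,1],t[...,2]
for nm,w in(("green",np.clip(G-np.maximum(R,B)-12,0,None)),("red",np.clip(R-np.maximum(G,B)-30,0,None))):
    ys,xs=np.mgrid[:w.shape[0],:w.shape[1]];uv=(w*xs).sum()/w.sum()+262,(w*ys).sum()/w.sum()+192;print(nm,uv,onz("top",uv,.040))
# clamp handle ends
for z in(.09,.12):print(z)
print("handle low end",tri((354,195),(287.2,170.5)),"tip",tri((371,178.5),(289.3,147)))
```

```text
handle top [ 0.51817652 -0.30998283  0.165     ]
side ball at that y [ 0.51806524 -0.30998283  0.02169913]
shaft [ 0.51833255 -0.31357872  0.024     ]
fork left yaw -0.14271665 at 0.52451324 -0.28369436
baseL yaw -0.14835495 at 0.51566327 -0.26613528
fork ys [-0.2812 -0.2951 -0.3244]
fork ys [-0.2809 -0.2943 -0.3221]
fork ys [-0.28   -0.2937 -0.3205]
green (np.float64(270.0353982300885), np.float64(203.858407079646)) [0.52017661 0.04412821 0.04      ]
red (np.float64(292.30545454545455), np.float64(207.04727272727274)) [ 0.51239118 -0.02519958  0.04      ]
0.09
0.12
handle low end (array([ 0.6204637 , -0.00677963,  0.07558176]), np.float64(0.0022947490952684676)) tip (array([ 0.6757589 , -0.01410933,  0.14329782]), np.float64(0.003837763229338109))
```

Both views agree: probe at (0.518,-0.310) with stand yaw -0.145, cam origin about (0.5115,0.0097) with yaw -0.11, and fixture origin (0.509,0.008) with yaw -0.137. The push point is (0.6515,-0.0114). I'll shut the fingers and swing over.

```bash
cat >> h.py <<'E'
def go(x,y,z,yaw=None):
    o=r.get_obs(); p=o["ee_pos"]; w=o["ee_rot"][2]; d=np.array([x,y,z])-p
    print("t%.2f"%o["t"],p.round(4),"yaw %.4f"%w,"F",o["contact_force"].round(2),"-> dx %.4f dy %.4f dz %.4f"%(d[0]*np.cos(w)+d[1]*np.sin(w),d[0]*np.sin(w)-d[1]*np.cos(w),-d[2]),"" if yaw is None else "turn %.4f"%(w-yaw))
E
python3 shift.py '[0, 0.057, -0.0235, 0, 0.115, 0, 0.114, -0.047, 0, 0.23, 0, 0.171, -0.0705, 0, 0.345, 0, 0.228, -0.094, 0, 0.46, 0, 0.285, -0.1175, 0, 0.576]'
python3 -c "from h import *;go(.6515,-.0114,.20,-.145)"
```

```text
t: 0.72
ee_pos: [0.4301, -0.2495, 0.231]
ee_rot: [-3.142, 0.0, -0.149]
contact_force: [0.7, -0.8, 0.4]
opening: -0.004
finger_force: 0.0
t0.72 [ 0.4301 -0.2495  0.231 ] yaw -0.1491 F [ 0.72 -0.85  0.36] -> dx 0.1836 dy -0.2684 dz 0.0310 turn -0.0041
```

```bash
python3 shift.py '[0, 0.036, -0.05, 0, 0, 0, 0.072, -0.1, 0, 0, 0, 0.108, -0.15, 0, 0, 0, 0.144, -0.2, 0.01, 0, 0, 0.175, -0.25, 0.02, 0]'
python3 -c "from h import *;go(.6515,-.0114,.15,-.145)"
```

```text
t: 1.35
ee_pos: [0.6396, -0.0275, 0.2105]
ee_rot: [3.141, 0.0, -0.145]
contact_force: [0.3, -0.3, 0.5]
opening: -0.001
finger_force: 0.0
t1.35 [ 0.6396 -0.0275  0.2105] yaw -0.1451 F [ 0.27 -0.31  0.51] -> dx 0.0094 dy -0.0177 dz 0.0605 turn -0.0001
```

```bash
python3 shift.py '[0, 0.0094, -0.0177, 0.02, 0, 0, 0.0094, -0.0177, 0.06, 0, 0, 0.0094, -0.0177, 0.075, 0, 0, 0.0094, -0.0177, 0.085, 0, 0, 0.0094, -0.0177, 0.095, 0]'
python3 shift.py '[0, 0, 0, 0.01, 0, 0, 0, 0, 0.02, 0, 0, 0, 0, 0.03, 0, 0, 0, 0, 0.04, 0, 0, 0, 0, 0.045, 0]'
python3 -c "from h import *;go(.6515,-.0114,.063,-.145)"
```

```text
t: 1.98
ee_pos: [0.6512, -0.0135, 0.1179]
ee_rot: [-3.141, -0.003, -0.146]
contact_force: [-0.3, 0.7, 4.2]
opening: 0.002
finger_force: 1.3
t: 2.6
ee_pos: [0.6506, -0.0131, 0.0707]
ee_rot: [3.141, -0.001, -0.145]
contact_force: [3.4, 0.0, 4.4]
opening: 0.001
finger_force: 2.4
t2.60 [ 0.6506 -0.0131  0.0707] yaw -0.1452 F [3.38 0.04 4.42] -> dx 0.0007 dy -0.0018 dz 0.0077 turn -0.0002
```

```bash
python3 shift.py '[0, 0, 0, 0.003, 0, 0, 0, 0, 0.006, 0, 0, 0, 0, 0.008, 0, 0, 0, 0, 0.009, 0, 0, 0, 0, 0.009, 0]'
python3 -c "from h import *;go(.6515,-.0114,.061,-.145)"
```

```text
t: 3.22
ee_pos: [0.6507, -0.0131, 0.0637]
ee_rot: [3.142, -0.001, -0.145]
contact_force: [0.2, -0.9, 10.7]
opening: 0.001
finger_force: 5.1
t3.23 [ 0.6507 -0.0131  0.0637] yaw -0.1452 F [ 0.17 -0.87 10.65] -> dx 0.0006 dy -0.0018 dz 0.0027 turn -0.0002
```

Force peaked at 10.7 N at z=0.0637, which matches the handle at its stop. I'll rise and take a picture to confirm.

```bash
python3 shift.py '[0, 0, 0, -0.06, 0, 0, 0, 0, -0.12, 0, 0, -0.03, 0.05, -0.15, 0, 0.6, -0.06, 0.1, -0.15, 0, 1, -0.09, 0.15, -0.15, 0]'
python3 -c "
from h import *
go(.518,-.31,.20,-.145)
t=r.get_image('top')[135:255,235:325];s=r.get_image('side')[165:240,290:390]
cv2.imwrite('pics/c1.png',np.vstack([cv2.resize(t,(400,300)) if 0 else cv2.resize(t,(400,533))[:300],cv2.resize(s,(400,300),interpolation=cv2.INTER_CUBIC)]))
"
```

```text
t: 3.85
ee_pos: [0.5374, -0.1492, 0.2112]
ee_rot: [-3.141, 0.003, -0.145]
contact_force: [0.2, -1.0, 0.4]
opening: 0.419
finger_force: 0.0
t3.85 [ 0.5374 -0.1492  0.2112] yaw -0.1447 F [ 0.17 -1.03  0.42] -> dx 0.0040 dy 0.1619 dz 0.0112 turn 0.0003
```

View pics/c1.png

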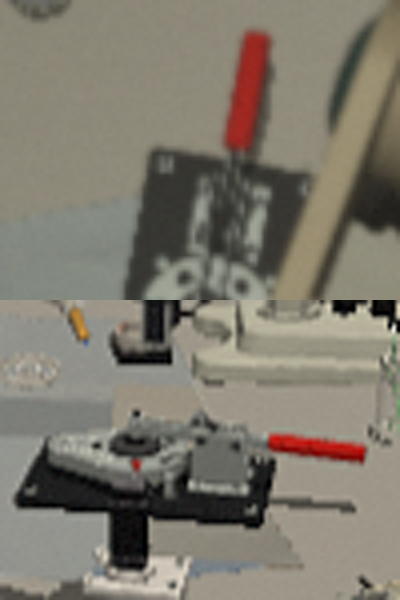

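The picture shows the red handle level at (315,447) and the arm lying over the hub, so the clamp is locked. Now the probe: move above it, go down and grip.

```bash
python3 shift.py '[1, 0.001, 0.055, 0, 0, 1, 0.002, 0.11, 0, 0, 1, 0.004, 0.155, 0, 0, 1, 0.004, 0.1619, 0, 0, 1, 0.004, 0.1619, 0, 0]'
python3 -c "from h import *;go(.518,-.31,.107,-.145)"
```

```text
t: 4.58
ee_pos: [0.5199, -0.3085, 0.2111]
ee_rot: [-3.14, 0.002, -0.145]
contact_force: [0.8, 0.5, 0.9]
opening: 1.001
finger_force: 0.0
t4.58 [ 0.5199 -0.3085  0.2111] yaw -0.1452 F [0.78 0.5  0.87] -> dx -0.0017 dy 0.0017 dz 0.1041 turn -0.0002
```

```bash
python3 shift.py '[1, -0.001, 0.001, 0.03, 0, 1, -0.001, 0.001, 0.06, 0, 1, -0.001, 0.001, 0.09, 0, 1, -0.001, 0.001, 0.104, 0, 1, -0.001, 0.001, 0.104, 0]'
python3 -c "from h import *;go(.518,-.31,.107,-.145)"
python3 shift.py '[0, 0, 0, 0, 0, 0, 0, 0, 0, 0, 0, 0, 0, 0, 0, 0, 0, 0, 0, 0, 0, 0, 0, 0, 0]'
python3 -c "
from h import *
go(.518,-.31,.107,-.145);s=r.get_image('side')[180:270,280:370];cv2.imwrite('pics/g1.png',cv2.resize(s,(540,540),interpolation=cv2.INTER_CUBIC))"
```

```text
t: 5.2
ee_pos: [0.519, -0.3089, 0.1076]
ee_rot: [-3.141, 0.002, -0.144]
contact_force: [-0.3, 0.0, 0.7]
opening: 1.002
finger_force: 0.0
t5.20 [ 0.519  -0.3089  0.1076] yaw -0.1440 F [-0.3   0.    0.66] -> dx -0.0008 dy 0.0012 dz 0.0006 turn 0.0010
t: 5.82
ee_pos: [0.5192, -0.3103, 0.109]
ee_rot: [3.141, -0.001, -0.145]
contact_force: [-2.1, 1.2, 3.5]
opening: 0.275
finger_force: 59.2
t5.83 [ 0.5192 -0.3103  0.109 ] yaw -0.1453 F [-2.09  1.2   3.46] -> dx -0.0012 dy -0.0001 dz 0.0020 turn -0.0003
```

View pics/g1.png

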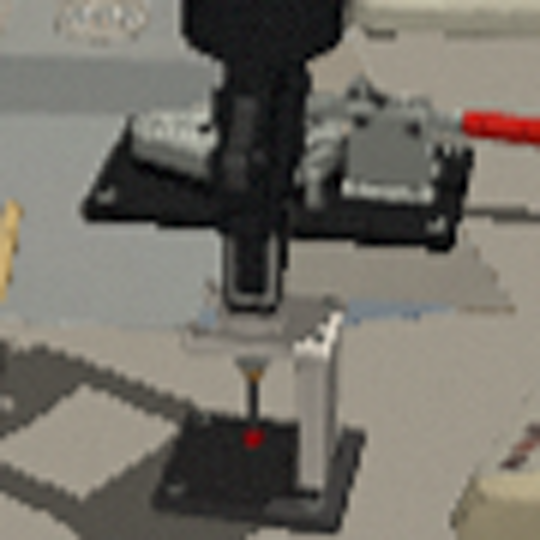

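The fingers hold the handle just above the collar, with the ball at (252,437) in the crop. Now lift straight up and check the ball.

```bash
python3 shift.py '[0, 0, 0, -0.01, 0, 0, 0, 0, -0.03, 0, 0, 0, 0, -0.06, 0, 0, 0, 0, -0.095, 0, 0, 0, 0, -0.095, 0]'
cat > ball.py <<'E'
from h import *
def ball():
    o=r.get_obs();p=o["ee_pos"];w=o["ee_rot"][2]
    g=proj("side",p-[0,0,.085]);x0,y0=(g-10).astype(int);im=r.get_image("side")[y0:y0+21,x0:x0+21].astype(int)
    wt=np.clip(im[...,2]-np.maximum(im[...,1],im[...,0])-40,0,None)
    ys,xs=np.mgrid[:21,:21];uv=((wt*xs).sum()/wt.sum()+x0,(wt*ys).sum()/wt.sum()+y0)
    c,d=ray("side",uv);q=c+d*(p[1]-c[1])/d[1]
    print("uv",np.round(uv,2),"expected",g.round(2),"n",(wt>0).sum(),"ball at tcp y:",q.round(4),"minus tcp",(q-p).round(4))
ball()
E
python3 ball.py; python3 -c "from h import *;go(.528,.073,.204,-.145)"
```

```text
t: 6.5
ee_pos: [0.5202, -0.3109, 0.2081]
ee_rot: [3.138, -0.007, -0.145]
contact_force: [-0.5, -1.4, -2.0]
opening: 0.276
finger_force: 59.0
uv [322.62 222.89] expected [322.81 222.49] n 8 ball at tcp y: [ 0.5197 -0.3109  0.1218] minus tcp [-0.0005  0.     -0.0863]
t6.55 [ 0.5195 -0.3104  0.2052] yaw -0.1452 F [-0.18  0.45 -3.55] -> dx -0.0471 dy -0.3806 dz 0.0012 turn -0.0002
```

```bash
python3 shift.py '[0, -0.005, -0.04, 0, 0, 0, -0.01, -0.085, 0, 0, 0, -0.015, -0.13, 0, 0, 0, -0.02, -0.175, 0, 0, 0, -0.025, -0.22, 0, 0]'
python3 shift.py '[0, -0.005, -0.045, 0, 0, 0, -0.01, -0.09, 0, 0, 0, -0.015, -0.13, 0, 0, 0, -0.02, -0.155, 0, 0, 0, -0.02, -0.159, 0, 0]'
python3 -c "from h import *;go(.5305,.0719,.1185,-.145)"
```

```text
t: 7.18
ee_pos: [0.5252, -0.0872, 0.2015]
ee_rot: [-3.141, 0.003, -0.145]
contact_force: [0.8, 0.2, -2.1]
opening: 0.275
finger_force: 59.2
t: 7.8
ee_pos: [0.5285, 0.0727, 0.2016]
ee_rot: [3.141, 0.003, -0.143]
contact_force: [-0.2, -0.2, -1.7]
opening: 0.27
finger_force: 59.3
t7.80 [0.5285 0.0727 0.2016] yaw -0.1428 F [-0.22 -0.25 -1.71] -> dx 0.0021 dy 0.0006 dz 0.0831 turn 0.0022
```

```bash
python3 shift.py '[0, 0.002, 0.0006, 0.025, 0, 0, 0.002, 0.0006, 0.05, 0, 0, 0.002, 0.0006, 0.07, 0, 0, 0.002, 0.0006, 0.083, 0, 0, 0.002, 0.0006, 0.083, 0]'
python3 shift.py '[0, 0, 0, 0, 0, 0, 0, 0, 0, 0]'
python3 ball.py; python3 -c "
from h import *
go(.5305,.0719,.1185,-.145)
a=r.get_image('side')[175:235,290:350];b=r.get_image('top')[180:240,245:305]
cv2.imwrite('pics/d1.png',np.hstack([cv2.resize(x,(400,400),interpolation=cv2.INTER_CUBIC) for x in(a,b)]))"
```

```text
t: 8.43
ee_pos: [0.5305, 0.07, 0.119]
ee_rot: [3.141, 0.003, -0.146]
contact_force: [1.0, -0.3, -1.2]
opening: 0.272
finger_force: 59.5
t: 8.68
ee_pos: [0.5317, 0.0705, 0.1213]
ee_rot: [-3.141, -0.002, -0.145]
contact_force: [0.1, 0.2, -2.7]
opening: 0.268
finger_force: 59.5
uv [323.54 205.  ] expected [329.26 195.65] n 2 ball at tcp y: [ 0.5103  0.0705 -0.004 ] minus tcp [-0.0214  0.     -0.1253]
t8.72 [0.5316 0.0706 0.1212] yaw -0.1451 F [ 0.06  0.48 -2.67] -> dx -0.0013 dy -0.0012 dz 0.0027 turn -0.0001
```

View pics/d1.png

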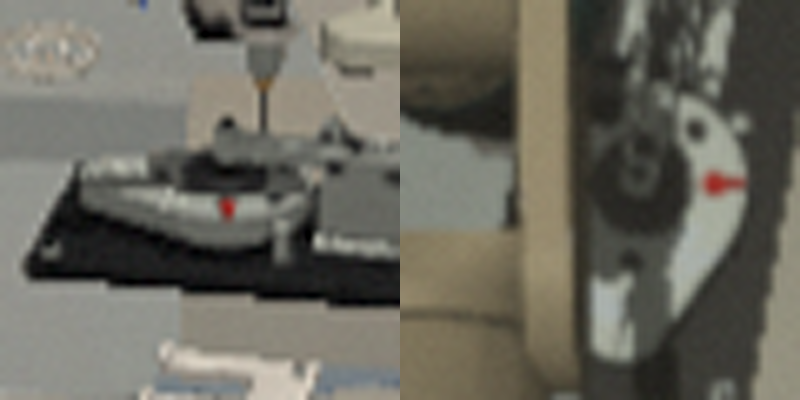

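The ball itself is hidden behind the clamp arm. Its shaft shows at (262,105) in the left half, beside the green mark as intended. I'll sample the pose and force noise before touching.

```bash
for i in 1 2 3 4 5 6 7 8; do python3 shift.py '[0, 0, 0, 0, 0]' | grep -E "ee_pos|contact" | tr '\n' ' '; echo; done; python3 -c "from bench import r;o=r.get_obs();print(o['qd'].round(3),o['ee_pos'],o['ft_torque'])"
```

```text
ee_pos: [0.5313, 0.0706, 0.1205] contact_force: [-0.8, 0.3, -2.2] 
ee_pos: [0.5312, 0.0706, 0.1203] contact_force: [0.5, 0.8, -2.2] 
ee_pos: [0.5312, 0.0706, 0.1203] contact_force: [-0.5, 0.7, -2.0] 
ee_pos: [0.5312, 0.0706, 0.1202] contact_force: [0.2, -0.2, -1.4] 
ee_pos: [0.5312, 0.0706, 0.1203] contact_force: [-0.2, 0.3, -2.6] 
ee_pos: [0.5312, 0.0706, 0.1203] contact_force: [-0.6, 0.5, -2.3] 
ee_pos: [0.5312, 0.0705, 0.1203] contact_force: [-0.1, 0.6, -1.8] 
ee_pos: [0.5312, 0.0706, 0.1203] contact_force: [0.3, 0.2, -2.2] 
[ 0.001  0.     0.001  0.    -0.     0.   ] [0.53120703 0.07056796 0.12031006] [-0.00203633  0.06340116  0.02836011]
```

```bash
python3 shift.py '[0, -0.0006, 0.004, 0.001, 0, 0, -0.001, 0.008, 0.002, 0, 0, -0.0014, 0.0105, 0.002, 0, 0, -0.0017, 0.0125, 0.002, 0, 0, -0.0019, 0.0139, 0.002, 0]' | grep -E "ee_pos|contact"
for i in 1 2 3 4 5 6 7 8 9 10 11 12; do python3 shift.py '[0, 0, 0, 0, 0]' | grep -E "ee_pos|contact" | tr '\n' ' '; echo; done; python3 -c "from h import *;go(.5264,.0606,.1183,-.145)"
```

```text
ee_pos: [0.5273, 0.0571, 0.1184]
contact_force: [0.2, 0.7, -1.8]
ee_pos: [0.5273, 0.0572, 0.1184] contact_force: [0.2, 1.6, -2.7] 
ee_pos: [0.5274, 0.0572, 0.1183] contact_force: [0.1, 0.3, -2.1] 
ee_pos: [0.5273, 0.0572, 0.1183] contact_force: [0.5, 1.1, -1.9] 
ee_pos: [0.5273, 0.0571, 0.1183] contact_force: [-0.2, 1.1, -1.5] 
ee_pos: [0.5273, 0.0571, 0.1183] contact_force: [0.0, 1.3, -1.6] 
ee_pos: [0.5273, 0.0571, 0.1183] contact_force: [0.5, 1.2, -2.8] 
ee_pos: [0.5273, 0.0571, 0.1183] contact_force: [1.1, 1.3, -1.0] 
ee_pos: [0.5273, 0.0571, 0.1183] contact_force: [1.2, 1.1, -0.4] 
ee_pos: [0.5273, 0.0571, 0.1183] contact_force: [0.2, 1.4, -1.3] 
ee_pos: [0.5273, 0.0571, 0.1183] contact_force: [0.7, 2.3, -1.5] 
ee_pos: [0.5273, 0.0571, 0.1183] contact_force: [0.2, 1.4, -1.2] 
ee_pos: [0.5273, 0.0571, 0.1183] contact_force: [0.8, 0.6, -1.3] 
t11.95 [0.5273 0.0571 0.1183] yaw -0.1452 F [ 0.78  0.64 -1.29] -> dx -0.0014 dy -0.0034 dz -0.0000 turn -0.0002
```

Contact force is about 1 N, or 2.5 mm of deflection, close to the planned 3 mm. I'll work out the scan waypoints in tool axes.

```bash
cat > path.py <<'E'
import numpy as np
def path(o,yaw,press,step):
    a0=np.radians(100);af=np.radians(63.2);e=.005-press;P=[]
    def add(c,rad,t0,t1):
        for t in np.linspace(t0,t1,200): P.append((c-rad*np.cos(t),rad*np.sin(t)))
    add(0,.048+e,a0,af);add(-.062,.020+e,af,-af);add(0,.048+e,-af,-a0-.02)
    P=np.array(P);s=np.r_[0,np.cumsum(np.linalg.norm(np.diff(P,axis=0),axis=1))]
    q=np.linspace(0,s[-1],int(np.ceil(s[-1]/step))+1);Q=np.c_[np.interp(q,s,P[:,0]),np.interp(q,s,P[:,1])]
    R=np.array([[np.cos(yaw),-np.sin(yaw)],[np.sin(yaw),np.cos(yaw)]]);return o+Q@R.T, Q
E
python3 - <<'E'
from path import *
W,Q=path(np.array([.5115,.0092]),-.11,.0032,.0062)
W=W+[.0007,-.0002]; w=-.1452; cur=np.array([.5273,.0571])
T=lambda d:np.c_[d[:,0]*np.cos(w)+d[:,1]*np.sin(w),d[:,0]*np.sin(w)-d[:,1]*np.cos(w)]
L=np.vstack([cur,W]);print(len(W))
i=1
while i<len(L):
    print(i,"[" + ",".join("[0,%.4f,%.4f,0,0]"%tuple(x) for x in T(L[i:i+5]-L[i-1]))+"]","end TCP",L[min(i+4,len(L)-1)].round(4),"cam",Q[min(i+3,len(Q)-1)].round(3)); i+=5
E
```

```text
38
1 [[0,-0.0011,0.0005,0,0],[0,-0.0071,-0.0000,0,0],[0,-0.0131,0.0002,0,0],[0,-0.0191,0.0012,0,0],[0,-0.0249,0.0029,0,0]] end TCP [0.5022 0.0578] cam [-0.015  0.047]
6 [[0,-0.0055,0.0024,0,0],[0,-0.0109,0.0053,0,0],[0,-0.0162,0.0082,0,0],[0,-0.0215,0.0111,0,0],[0,-0.0267,0.0140,0,0]] end TCP [0.4738 0.0478] cam [-0.042  0.034]
11 [[0,-0.0053,0.0029,0,0],[0,-0.0106,0.0058,0,0],[0,-0.0159,0.0088,0,0],[0,-0.0212,0.0117,0,0],[0,-0.0265,0.0146,0,0]] end TCP [0.4454 0.0372] cam [-0.069  0.021]
16 [[0,-0.0052,0.0031,0,0],[0,-0.0094,0.0074,0,0],[0,-0.0122,0.0127,0,0],[0,-0.0136,0.0186,0,0],[0,-0.0132,0.0246,0,0]] end TCP [0.4288 0.0147] cam [-0.084 -0.004]
21 [[0,0.0020,0.0057,0,0],[0,0.0055,0.0106,0,0],[0,0.0101,0.0144,0,0],[0,0.0156,0.0171,0,0],[0,0.0211,0.0196,0,0]] end TCP [ 0.4468 -0.0078] cam [-0.063 -0.024]
26 [[0,0.0055,0.0025,0,0],[0,0.0110,0.0051,0,0],[0,0.0165,0.0076,0,0],[0,0.0220,0.0102,0,0],[0,0.0274,0.0127,0,0]] end TCP [ 0.4721 -0.0243] cam [-0.036 -0.037]
31 [[0,0.0055,0.0025,0,0],[0,0.0110,0.0051,0,0],[0,0.0165,0.0075,0,0],[0,0.0222,0.0094,0,0],[0,0.0282,0.0106,0,0]] end TCP [ 0.4984 -0.0389] cam [-0.008 -0.049]
36 [[0,0.0060,0.0004,0,0],[0,0.0121,0.0002,0,0],[0,0.0180,-0.0009,0,0]] end TCP [ 0.5164 -0.0406] cam [ 0.01  -0.049]
```

```bash
python3 shift.py '[0, -0.0011, 0.0005, 0, 0, 0, -0.0071, 0, 0, 0, 0, -0.0131, 0.0002, 0, 0, 0, -0.0191, 0.0012, 0, 0, 0, -0.0249, 0.0029, 0, 0]' | grep -E "ee_pos|contact"
python3 shift.py '[0, -0.0055, 0.0024, 0, 0, 0, -0.0109, 0.0053, 0, 0, 0, -0.0162, 0.0082, 0, 0, 0, -0.0215, 0.0111, 0, 0, 0, -0.0267, 0.0140, 0, 0]' | grep -E "ee_pos|contact"
for i in 1 2 3 4 5 6 7 8; do python3 shift.py '[0, 0, 0, 0, 0]' | grep -E "ee_pos|contact" | tr '\n' ' '; echo; done; python3 -c "from h import *;go(.4738,.0478,.1183,-.145)"
```

```text
ee_pos: [0.5017, 0.0578, 0.1183]
contact_force: [0.4, 1.4, -1.1]
ee_pos: [0.4734, 0.0476, 0.1183]
contact_force: [-0.0, 1.2, -2.2]
ee_pos: [0.4734, 0.0476, 0.1183] contact_force: [0.4, 0.6, -1.2] 
ee_pos: [0.4738, 0.0478, 0.1183] contact_force: [-1.2, 0.9, -2.6] 
ee_pos: [0.4739, 0.0478, 0.1183] contact_force: [0.2, 1.0, -1.9] 
ee_pos: [0.4739, 0.0479, 0.1183] contact_force: [0.4, 1.4, -1.7] 
ee_pos: [0.4738, 0.0478, 0.1182] contact_force: [-0.7, 1.4, -2.2] 
ee_pos: [0.4738, 0.0478, 0.1183] contact_force: [-0.0, 1.2, -1.1] 
ee_pos: [0.4738, 0.0478, 0.1182] contact_force: [0.4, 1.3, -2.2] 
ee_pos: [0.4738, 0.0478, 0.1183] contact_force: [-0.1, 1.2, -1.9] 
t14.20 [0.4738 0.0478 0.1183] yaw -0.1452 F [-0.12  1.19 -1.93] -> dx -0.0000 dy 0.0000 dz -0.0000 turn -0.0002
```

Tracking is accurate, but the force here is slightly low at about 0.65 N, so I'll press 1 mm further in along the rest of this flank.

```bash
python3 shift.py '[0, -0.0049, 0.0037, 0, 0, 0, -0.0101, 0.0067, 0, 0, 0, -0.0154, 0.0097, 0, 0, 0, -0.0207, 0.0126, 0, 0, 0, -0.0260, 0.0155, 0, 0]' | grep -E "ee_pos|contact"
for i in 1 2 3 4 5 6 7 8 9 10; do python3 shift.py '[0, 0, 0, 0, 0]' | grep -E "ee_pos|contact" | tr '\n' ' '; echo; done; python3 -c "
from h import *
go(.4454,.0372,.1183,-.145)
a=r.get_image('side')[170:240,270:350];cv2.imwrite('pics/e1.png',cv2.resize(a,(640,560),interpolation=cv2.INTER_CUBIC))"
```

```text
ee_pos: [0.4454, 0.0361, 0.1183]
contact_force: [0.4, 2.7, -2.3]
ee_pos: [0.4455, 0.0361, 0.1183] contact_force: [-0.5, 0.8, -1.3] 
ee_pos: [0.4458, 0.0362, 0.1183] contact_force: [-1.0, 1.0, -2.4] 
ee_pos: [0.4459, 0.0363, 0.1183] contact_force: [0.2, 1.6, -1.1] 
ee_pos: [0.4459, 0.0363, 0.1183] contact_force: [-0.4, 1.4, -2.1] 
ee_pos: [0.4459, 0.0363, 0.1183] contact_force: [-0.4, 1.9, -1.3] 
ee_pos: [0.4459, 0.0363, 0.1183] contact_force: [-1.0, 0.6, -1.2] 
ee_pos: [0.4458, 0.0362, 0.1183] contact_force: [-1.0, 1.6, -2.0] 
ee_pos: [0.4458, 0.0362, 0.1183] contact_force: [-0.4, 2.0, -1.2] 
ee_pos: [0.4458, 0.0362, 0.1183] contact_force: [-0.6, 0.4, -2.1] 
ee_pos: [0.4458, 0.0362, 0.1183] contact_force: [-0.7, 1.8, -1.0] 
t16.07 [0.4458 0.0362 0.1183] yaw -0.1452 F [-0.73  1.78 -0.99] -> dx -0.0006 dy -0.0009 dz -0.0000 turn -0.0002
```

View pics/e1.png

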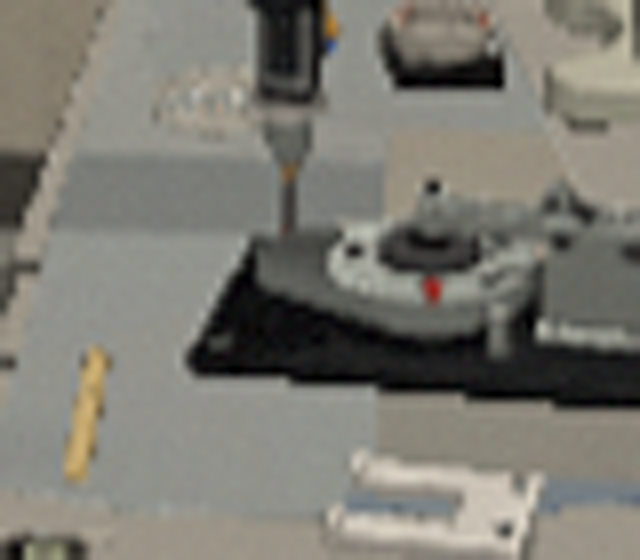

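The stylus is upright at the nose end of the left flank, with the shaft at (289,205) in the crop, and force is about 1.0 N. Now round the nose, shifted about 1 mm further in.

```bash
python3 shift.py '[0, -0.0046, 0.0030, 0, 0, 0, -0.0088, 0.0073, 0, 0, 0, -0.0116, 0.0126, 0, 0, 0, -0.0130, 0.0185, 0, 0, 0, -0.0126, 0.0245, 0, 0]' | grep -E "ee_pos|contact"
for i in 1 2 3 4 5 6 7 8 9 10; do python3 shift.py '[0, 0, 0, 0, 0]' | grep -E "ee_pos|contact" | tr '\n' ' '; echo; done; python3 ball.py; python3 -c "
from h import *
go(.4298,.0138,.1183,-.145)"
```

```text
ee_pos: [0.4295, 0.0132, 0.1182]
contact_force: [-0.6, 0.1, -2.4]
ee_pos: [0.4298, 0.0131, 0.1183] contact_force: [-2.5, 0.5, -1.8] 
ee_pos: [0.4299, 0.0136, 0.1183] contact_force: [-0.9, 0.5, -1.3] 
ee_pos: [0.4299, 0.0138, 0.1183] contact_force: [-1.2, -0.1, -2.1] 
ee_pos: [0.4299, 0.0139, 0.1183] contact_force: [-1.4, -0.8, -1.1] 
ee_pos: [0.4299, 0.0139, 0.1183] contact_force: [-0.8, 0.8, -1.8] 
ee_pos: [0.4298, 0.0139, 0.1183] contact_force: [-1.9, -0.9, -1.1] 
ee_pos: [0.4298, 0.0138, 0.1183] contact_force: [-1.3, 0.3, -2.2] 
ee_pos: [0.4298, 0.0138, 0.1183] contact_force: [-1.8, -0.8, -1.8] 
ee_pos: [0.4298, 0.0138, 0.1183] contact_force: [-2.3, -0.3, -2.0] 
ee_pos: [0.4298, 0.0138, 0.1183] contact_force: [-1.6, -0.8, -2.0] 
uv [300.24 202.4 ] expected [301.42 201.94] n 5 ball at tcp y: [0.4254 0.0138 0.0313] minus tcp [-0.0044  0.     -0.087 ]
t18.05 [0.4298 0.0138 0.1183] yaw -0.1452 F [-1.53 -0.45 -1.56] -> dx -0.0000 dy 0.0000 dz -0.0000 turn -0.0002
```

At the nose tip the force is about 1.4 N and the picture shows about 3.8 mm of deflection, which is good. On to the right flank.

```bash
python3 shift.py '[0, 0.0020, 0.0057, 0, 0, 0, 0.0055, 0.0106, 0, 0, 0, 0.0101, 0.0144, 0, 0, 0, 0.0156, 0.0171, 0, 0, 0, 0.0211, 0.0196, 0, 0]' | grep -E "ee_pos|contact"
for i in 1 2 3 4 5 6; do python3 shift.py '[0, 0, 0, 0, 0]' | grep -E "ee_pos|contact" | tr '\n' ' '; echo; done; python3 ball.py
```

```text
ee_pos: [0.4483, -0.009, 0.1183]
contact_force: [-1.3, -1.3, -1.7]
ee_pos: [0.4483, -0.0089, 0.1183] contact_force: [-0.4, -1.5, -1.5] 
ee_pos: [0.4479, -0.0086, 0.1183] contact_force: [-0.2, -1.3, -2.2] 
ee_pos: [0.4479, -0.0086, 0.1183] contact_force: [0.2, -0.3, -1.5] 
ee_pos: [0.4478, -0.0086, 0.1183] contact_force: [-0.2, -1.5, -1.3] 
ee_pos: [0.4479, -0.0086, 0.1183] contact_force: [0.4, -1.7, -2.8] 
ee_pos: [0.4479, -0.0086, 0.1183] contact_force: [-0.3, -0.7, -1.7] 
uv [305.13 205.3 ] expected [305.82 204.65] n 7 ball at tcp y: [ 0.4453 -0.0086  0.0306] minus tcp [-0.0025 -0.     -0.0877]
```

```bash
python3 shift.py '[0, 0.0055, 0.0025, 0, 0, 0, 0.0110, 0.0051, 0, 0, 0, 0.0165, 0.0076, 0, 0, 0, 0.0220, 0.0102, 0, 0, 0, 0.0274, 0.0127, 0, 0]' | grep -E "ee_pos|contact"
for i in 1 2 3 4 5 6; do python3 shift.py '[0, 0, 0, 0, 0]' | grep -E "ee_pos|contact" | tr '\n' ' '; echo; done; python3 ball.py
```

```text
ee_pos: [0.4735, -0.0254, 0.1182]
contact_force: [-1.5, -0.8, -1.8]
ee_pos: [0.4735, -0.0255, 0.1183] contact_force: [0.0, -0.6, -2.0] 
ee_pos: [0.4732, -0.0252, 0.1183] contact_force: [-0.4, -0.7, -3.0] 
ee_pos: [0.4731, -0.0251, 0.1183] contact_force: [-0.2, -0.5, -2.0] 
ee_pos: [0.4731, -0.0251, 0.1183] contact_force: [-0.3, -1.2, -2.1] 
ee_pos: [0.4731, -0.0251, 0.1183] contact_force: [-0.2, -1.0, -2.8] 
ee_pos: [0.4732, -0.0251, 0.1183] contact_force: [-0.7, -0.2, -1.5] 
uv [311.69 207.44] expected [312.44 206.8 ] n 5 ball at tcp y: [ 0.4704 -0.0251  0.0307] minus tcp [-0.0027  0.     -0.0877]
```

```bash
python3 shift.py '[0, 0.0055, 0.0020, 0, 0, 0, 0.0110, 0.0044, 0, 0, 0, 0.0165, 0.0068, 0, 0, 0, 0.0222, 0.0087, 0, 0, 0, 0.0282, 0.0099, 0, 0]' | grep -E "ee_pos|contact"
for i in 1 2 3 4 5 6; do python3 shift.py '[0, 0, 0, 0, 0]' | grep -E "ee_pos|contact" | tr '\n' ' '; echo; done; python3 ball.py
```

```text
ee_pos: [0.5, -0.0393, 0.1183]
contact_force: [-0.9, -1.1, -2.0]
ee_pos: [0.5001, -0.0392, 0.1183] contact_force: [-0.5, -1.0, -0.9] 
ee_pos: [0.4997, -0.039, 0.1184] contact_force: [0.4, -0.8, -2.7] 
ee_pos: [0.4996, -0.039, 0.1183] contact_force: [-0.9, -2.2, -2.0] 
ee_pos: [0.4996, -0.039, 0.1184] contact_force: [0.3, -0.1, -2.5] 
ee_pos: [0.4996, -0.039, 0.1183] contact_force: [0.6, -1.0, -1.6] 
ee_pos: [0.4996, -0.039, 0.1184] contact_force: [-0.1, -1.0, -1.7] 
uv [319.92 209.09] expected [319.6  208.67] n 9 ball at tcp y: [ 0.5008 -0.039   0.0317] minus tcp [ 0.0012  0.     -0.0866]
```

```bash
python3 shift.py '[0, 0.0060, 0.0004, 0, 0, 0, 0.0121, 0.0002, 0, 0, 0, 0.0180, -0.0009, 0, 0, 0, 0.0180, -0.0009, 0, 0, 0, 0.0180, -0.0009, 0, 0]' | grep -E "ee_pos|contact"
for i in 1 2 3 4 ; do python3 shift.py '[0, 0, 0, 0, 0]' | grep -E "ee_pos|contact" | tr '\n' ' '; echo; done; python3 ball.py
```

```text
ee_pos: [0.5176, -0.0407, 0.1183]
contact_force: [0.7, -0.5, -1.5]
ee_pos: [0.5175, -0.0407, 0.1183] contact_force: [0.4, -0.6, -2.5] 
ee_pos: [0.5175, -0.0407, 0.1183] contact_force: [1.0, -0.7, -2.5] 
ee_pos: [0.5175, -0.0407, 0.1183] contact_force: [0.9, -0.2, -3.4] 
ee_pos: [0.5175, -0.0408, 0.1183] contact_force: [-0.1, -1.0, -2.3] 
uv [324.38 209.59] expected [324.59 209.03] n 7 ball at tcp y: [ 0.5168 -0.0408  0.0311] minus tcp [-0.0007  0.     -0.0873]
```

The ball is beside the red mark with about 1 N on it. Now move off sideways, lift, and return to above the stand.

```bash
python3 shift.py '[0, 0.002, 0.008, 0, 0, 0, 0.003, 0.016, 0, 0, 0, 0.003, 0.016, -0.02, 0, 0, 0.003, 0.02, -0.055, 0, 0, 0.003, 0.02, -0.0866, 0]' | grep ee_pos
python3 -c "from h import *;go(.5192,-.3103,.205,-.145)"
```

```text
ee_pos: [0.5175, -0.0617, 0.206]
t24.12 [ 0.5175 -0.0617  0.206 ] yaw -0.1459 F [-0.33  0.44 -1.82] -> dx 0.0378 dy 0.2457 dz 0.0010 turn -0.0009
```

```bash
python3 shift.py '[0, 0.006, 0.04, 0, 0, 0, 0.013, 0.085, 0, 0, 0, 0.02, 0.13, 0, 0, 0, 0.027, 0.175, 0, 0, 0, 0.034, 0.22, 0, 0]' | grep ee_pos
python3 shift.py '[0, 0.003, 0.018, 0, 0, 0, 0.0038, 0.0257, 0, 0, 0, 0.0038, 0.0257, 0, 0, 0, 0.0038, 0.0257, 0, 0, 0, 0.0038, 0.0257, 0, 0]' | grep ee_pos
python3 -c "from h import *;go(.5192,-.3103,.109,-.145)"; python3 ball.py
```

```text
ee_pos: [0.519, -0.2856, 0.2049]
ee_pos: [0.5197, -0.3087, 0.2052]
t25.38 [ 0.5197 -0.3087  0.2052] yaw -0.1440 F [-0.34 -0.55 -3.21] -> dx -0.0003 dy 0.0017 dz 0.0962 turn 0.0010
uv [322.28 223.48] expected [322.66 223.02] n 6 ball at tcp y: [ 0.5187 -0.3087  0.1186] minus tcp [-0.0011  0.     -0.0865]
```

```bash
python3 shift.py '[0, -0.0003, 0.0014, 0, 0, 0, -0.0003, 0.0014, 0.01, 0, 0, -0.0003, 0.0014, 0.03, 0, 0, -0.0003, 0.0014, 0.05, 0, 0, -0.0003, 0.0014, 0.06, 0]' | grep -E "ee_pos|contact"
python3 shift.py '[0, 0, 0, 0, 0, 0, 0, 0, 0, 0]' | grep -E "ee_pos|contact"
python3 -c "from h import *;go(.5192,-.3103,.109,-.145)"; python3 ball.py
```

```text
ee_pos: [0.5183, -0.3105, 0.1428]
contact_force: [-0.6, 0.4, -1.9]
ee_pos: [0.5193, -0.3111, 0.1459]
contact_force: [0.2, -0.4, -1.5]
t26.30 [ 0.5193 -0.3111  0.1459] yaw -0.1451 F [ 0.16 -0.38 -1.55] -> dx -0.0003 dy -0.0008 dz 0.0369 turn -0.0001
uv [322.12 241.8 ] expected [322.26 241.4 ] n 7 ball at tcp y: [ 0.519  -0.3111  0.0595] minus tcp [-0.0004  0.     -0.0864]
```

```bash
python3 shift.py '[0, -0.0003, -0.0006, 0.012, 0, 0, -0.0003, -0.0006, 0.024, 0, 0, -0.0003, -0.0006, 0.031, 0, 0, -0.0003, -0.0006, 0.034, 0, 0, -0.0003, -0.0006, 0.036, 0]' | grep -E "ee_pos|contact"
python3 shift.py '[0, 0, 0, 0, 0, 0, 0, 0, 0, 0, 0, 0, 0, 0, 0]' | grep -E "ee_pos|contact"
python3 -c "from h import *;go(.5192,-.3103,.109,-.145)"; python3 ball.py
```

```text
ee_pos: [0.5188, -0.3103, 0.109]
contact_force: [-1.1, 2.5, 8.5]
ee_pos: [0.5188, -0.3103, 0.1091]
contact_force: [-0.2, -0.2, -2.9]
t27.35 [ 0.5188 -0.3103  0.1091] yaw -0.1453 F [-0.19 -0.18 -2.94] -> dx 0.0004 dy -0.0001 dz 0.0001 turn -0.0003
uv [321.48 252.68] expected [321.96 251.99] n 10 ball at tcp y: [ 0.5174 -0.3103  0.0216] minus tcp [-0.0014  0.     -0.0875]
```

The ball is back at its original pixel. Release and rise.

```bash
python3 shift.py '[0.4, 0, 0, 0, 0, 0.6, 0, 0, 0, 0, 1, 0, 0, 0, 0, 1, 0, 0, 0, 0, 1, 0, 0, 0, 0]' | grep -E "ee_pos|contact|open"
python3 shift.py '[1, 0, 0, -0.02, 0, 1, 0, 0, -0.05, 0, 1, 0, 0, -0.1, 0, 1, -0.05, 0, -0.13, 0, 1, -0.1, 0, -0.13, 0]' | grep -E "ee_pos|contact|open"
python3 shift.py '[1, -0.05, 0.03, 0, 0, 1, -0.09, 0.06, 0, 0, 1, -0.09, 0.06, 0, 0, 1, -0.09, 0.06, 0, 0, 1, -0.09, 0.06, 0, 0]' | grep -E "ee_pos|contact|open"
python3 -c "
from h import *
a=r.get_image('side')[165:275,280:390];b=r.get_image('top')[140:250,240:410]
cv2.imwrite('pics/z1.png',np.hstack([cv2.resize(a,(380,380),interpolation=cv2.INTER_CUBIC),cv2.resize(b,(420,380)) if 0 else cv2.resize(b,(420,272)).copy().repeat(1,0) if 0 else cv2.copyMakeBorder(cv2.resize(b,(420,272)),0,108,0,0,cv2.BORDER_CONSTANT)]))"
```

```text
ee_pos: [0.5188, -0.3102, 0.1089]
contact_force: [-0.3, -0.0, 0.0]
opening: 0.998
ee_pos: [0.4197, -0.2963, 0.2437]
contact_force: [-0.1, -1.4, -0.4]
opening: 1.004
ee_pos: [0.323, -0.3417, 0.2393]
contact_force: [-0.4, 0.7, -1.0]
opening: 0.994
```

View pics/z1.png

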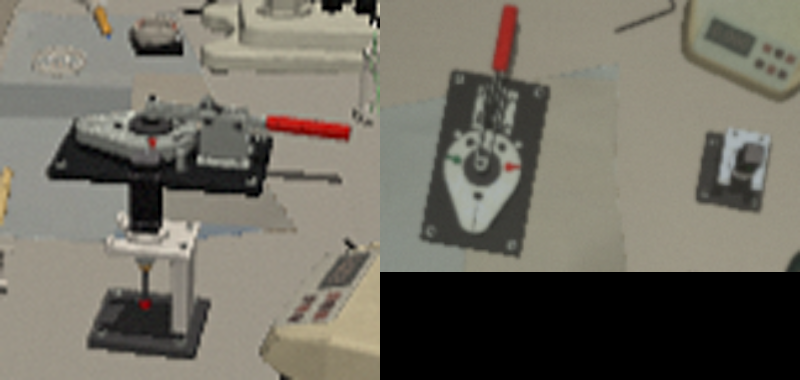

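The probe hangs upright in its stand (ball at (145,303)), the red handle is level at (308,127) and the cam sits where it was. Handing in.

```bash
python3 -c "from bench import r;print(r.close_job())"
```

```text
the job is handed in; nothing more can be done
None
```

I clamped the cam, scanned its edge from the green mark round the nose to the red mark in one pass with about 0.65 to 1.4 N on the ball at each check, and hung the probe back upright in its stand; the job is handed in, but no verdict was returned.

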